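# Set a specimen carrier against the flip stop

### The job

Flip the hinged stop all the way down across the loading rail. Then slide the specimen carrier along the rail, without lifting it out, until it bears firmly but gently on the sprung rubber pad of the stop (some 6 to 10 newtons on the pad, never over 15), and let go so that it stays there with the pad still pressed. Leave the other things on the bench where they are.

Things in the scene. Friction and masses are not known exactly. Their poses are not given: they have to be found in the camera images.
- rail: Fixed loading rail: steel base plate 130 x 400 x 12 mm (x, y, z), two guide walls along y, 10 mm thick, inner faces at x = -26.5 and 26.5 mm, tops 30 mm above the bench. Origin: centre of the underside, on the bench. The carrier is pushed towards +y; the flip stop is near the +y end, hinged outside the -x wall.
- flag: The flip stop. Origin on its hinge axis (the rail's y), at x = -55, y = 135, z = 66 mm of the rail; two ears up to z = 74 mm hold it, 22 mm to either side. Own x runs along its steel arm to the free end. Down: arm level across the channel on a rigid stop, axes as the rail's. Parked: arm up, own z tilted 1.35 to 1.70 rad. The stiff hinge (0.16 N m) stays where left: press it home.
- flag_tip (a point): Free end of the flip stop's steel arm, 108 mm from the hinge axis, on the arm's back (the face away from the channel when parked, its top when down). Arm: flat bar 28 mm wide (along y), 8 mm thick, its mid-plane through the hinge axis. Axes: x from hinge to free end, z out of the back; those of the rail when down, its top then 70 mm above the bench.
- stem_hole (a point): On the stop's block (36 x 20 x 36 mm, under the arm), at its -y face, where a 10 mm stem with a black pad points at the carrier; down, it is at x = 0, y = 125, z = 44 mm of the rail. How far the stem is screwed out varies and is not reported: the face of the pad (22 mm diameter) stands 12 to 52 mm from here along -y. The pad is sprung: 4000 N/m, 3 mm travel, then rigid.
- shoe_nose (a point): On the rail, at x = 20.5, y = 45, z = 22 mm: tip of a round brass shoe that stands 6 mm into the channel from the +x wall (no higher than the wall; black housing behind it). Sprung with 1000 N/m, it gives way and presses the passing carrier against the -x wall with about 4 N, so the push needed grows by some newtons over the last 28 to 68 mm before the pad.
- carrier: Loose aluminium specimen carrier 50 x 90 x 40 mm (x, y, z), upright corners rounded to 8 mm, 0.25 to 0.49 kg. Origin: centre of the underside. It lies on the base plate (12 mm above the bench), 1.5 mm free of each wall, axes as the rail's; top 52 mm above the bench. Its +y end is to meet the pad. Friction with rail and shoe keeps it where it is left and a pressed pad pressed.
- screwdriver: Bystander: screwdriver with a black handle, lying along its own x on the bench beyond the rail, about 200 mm long.
- post_foot: Bystander: steel post, 20 mm diameter, 55 mm tall, on a round foot of 52 mm; origin at the centre of its underside.
- tin: Bystander: steel tin, 60 mm diameter, 45 mm tall; origin at the centre of its underside.
Not all that is in view belongs to the job. What is shaped like the carrier but turquoise or yellow is not meant.

How it is judged (in metres and radians):
On the way, in this order (a step that is already met when the one before it is completed fails the run):
1. the stop is fully down (within 0.05 rad) before the carrier reaches it (angle between flag's own z axis and vertical below 0.05 rad and contact force between carrier and flag below 0.1 N), for 0.2 s.
2. the carrier is pressed on the stop's pad with more than 5 N (contact force between carrier and flag above 5 N), for 0.2 s.
At the end, for the whole second after the job is handed in: The stop is fully down (arm within 0.05 rad of level), the carrier lies flat between the walls on the rail (tilt under 0.05 rad, not raised over 4 mm), on its own side of the stop, at rest, and still bears on the stop's pad with more than 1 N after it has been let go (angle between each of flag, carrier's own z axis and vertical below 0.05 rad and contact force between carrier and flag above 1 N and linear speed of carrier below 0.005 m/s and z of carrier in the frame of rail below 0.016 m and y of carrier in the frame of rail below 0.085 m); the robot touches nothing.
It fails at once if the stop or its pad is loaded by the carrier with more than 15 N (contact force between carrier and flag above 15 N).
It fails at once if the carrier is lifted out of the rail (raised over 12 mm) (z of carrier in the frame of rail above 0.024 m).
It fails at once if a bystander is shifted by more than 20 mm (distance of any of screwdriver, post_foot, tin from where it was at the start of the episode above 0.02 m).
It also fails if it takes over 72 s, if anything falls off the work surface, if the arm or the gripper's body presses on something with over 40 N, if the wrist force passes 120 N, or if a joint passes its speed limit or range.

### The arm

A 6-joint arm with a two-finger parallel gripper is mounted at the origin on the work surface. World frame = base frame: x ahead of the robot, y to its left, z up, the work surface at z = 0. Lengths are in mm, angles in rad, forces in N, time in s.
With the tool pointing down it reaches from about 300 to 875 mm from the base axis. Payload 6.4 kg.
Tool frame: the origin (TCP) lies on the centre line of the jaws, within the pads' length; the fingertips stand finger_overhang ahead of it and the grasp point (between the pads) lies 5 mm behind it (finger_overhang is the distance from the TCP to the fingertips, in mm); z points along the fingers, y is the direction in which the jaws open and shut (so a half turn about z gives the same grasp; the last joint's range is limited). The gripper opens to 88 mm and grips with 3 to 60 N. Pads are 18 mm wide; open, the fingers measure 123 mm over their backs; the gripper's body (75 mm by 187 mm) begins 45 mm behind the grasp point.
Start: joints at [-1.413, 0.181, 1.607, -0, 1.354, -0.206], TCP at [204.618, -537.376, 252.714] pointing down, gripper open.
Joint ranges: [-2.99, 2.99], [-0.89, 2.07], [0.3, 2.58], [-1.14, 4.28], [0, 2.63], [-3.12, 3.12]. Speed limits (rad/s): [2.57, 2.57, 3.01, 3.14, 3.14, 3.14].

### API

Orientations are given as [roll, pitch, yaw] about the fixed x, y, z axes, in that order (R = Rz(yaw) Ry(pitch) Rx(roll)).
In Python, from station import get_state, read_camera, sign_off, look_for, silhouettes, landmark_of, finger_overhang gives the robot as it stands.
- The arm moves only by the tool jog_arm, never from a script. Its argument "steps" is a list of rows, each a list of 4 numbers: the shift along the tool's x, y, z as a fraction of full scale, then the turn about the tool's z as a fraction of full scale. In form: [[tx, ty, tz, roll], ...]. A call has 1 to 20 rows; each row is the pose to reach, as a shift and turn from the pose commanded when the call began, along the tool's axes at that moment, turning the shorter way round; what a row does not reach only later rows make up. Full scale, the value 1, is 0.4 m for a shift and 360 degrees for a turn. A row lasts 1/12 s, in which the tool goes at most 41.7 mm and 7.16 degrees, less where a joint would pass 70% of its speed; a pose out of reach is approached as far as the arm can. A call with a number of a shift or a turn outside -1 to 1 is refused whole. A call with a gripper value outside its range is refused whole. "hand" is the opening, from -1 (shut) to 1 (fully open), set as the call begins (left out, the last holds). The fingers move at their own pace and stop on an object; "grip_force" is the grip in N (left out, the last holds). Time passes only in rows, so rows that repeat a pose let the fingers close. It gives the time, the measured TCP pose, the force and the opening at its end, in the units of the state.
- get_state(): the state, without advancing time (a new reading comes with each control period).
- read_camera(name): name is "scene" or "side" or "wrist"; returns a dict with "color" (480x640x3 uint8, red, green, blue), "fx", "fy", "cx", "cy" (pixels), "k1" (the pictures are not rectified: a ray, as slopes to the right and down, at radius r is drawn at 1 + k1 r^2 times it, then the intrinsics apply), "R" (3x3) and "t" (3): a world point X has camera coordinates R X + t. Camera axes: x right, y down, z forward; pixel columns grow to the right and rows downward; lengths in mm; the calibration is good to about 2 mm. A picture is of the moment at which its call begins. There is no depth.
- sign_off(): hands the job in, once; it reports no verdict.
Trained networks look in the newest picture that a camera, given by its name, has taken for a name from the list of things; names that differ only in an ending like _2 or _b are one class to them, and where a whole thing is asked for, a point or a joint stands for the part that bears it (a point fixed in the world has none). Each returns a list of dicts, best first, with "score" (0 to 1); they miss things now and then, are a little off and sometimes report something else, mostly with a low value. They report only what shows in the picture. A call takes as long as a camera call. They do not tell look-alikes from the thing itself.
- look_for(camera, query): "extent" ([left, top, width, height] in pixels, round what is visible of it).
- silhouettes(camera, query): "mask" (480x640 bool, what is visible of it) and "extent" ([left, top, width, height] in pixels, round what is visible of it).
- landmark_of(camera, query): "centre" ([row, column] in pixels: a listed point, or the origin of a listed thing).
The state is a dict: "time_s": time; "qpos": joint angles; "joint_vel": joint speeds; "tau": joint torques, N m; "ee_pos": TCP position; "tcp_rot": TCP orientation; "contact_force": force on the tool from outside, world axes, zero at the start; "wrist_torque": the same for the moment, N m; "grip_width": finger opening in mm.
Only numpy, scipy, OpenCV 4.12 (cv2) and the standard library are available. Lean on these libraries where they do the work, as an engineer would, in place of code of your own. Each camera call takes 0.05 s, during which the arm holds its last target.

## Working session

There is one attempt and no reset: what is moved stays moved. The work goes in short steps, Python scripts to look and compute and a tool call to move; the robot and the scene stay as the last step left them, time stands still between calls to the robot, and variables do not carry over. Pictures are saved under pics/ and viewed, and the job is handed in when it is done.

Besides the shell and the picture viewer there is one more tool, called after "Emit:" by a JSON object that holds its "op" and its "data". jog_arm: Moves the arm, as the interface text tells. Its arguments: {"type":"object","properties":{"steps":{"type":"array"},"hand":{"type":"number"},"grip_force":{"type":"number"}},"required":["steps"]}

```bash
ls; mkdir -p pics
cat > h.py <<'E'
import numpy as np, cv2
from station import *
def save(name,fn):
    c=read_camera(name); cv2.imwrite('pics/'+fn,c['color'][:,:,::-1]); return c
E
python3 - <<'E'
from h import *
s=get_state(); print(s); print(finger_overhang)
for n in ['scene','side','wrist']:
    c=save(n,n+'0.png'); print(n,c['fx'],c['fy'],c['cx'],c['cy'],c['k1'],np.round(c['R'],3).tolist(),np.round(c['t'],1))
    for q in ['rail','flag','carrier','screwdriver','post_foot','tin']:
        print(q,[(round(d['score'],2),np.round(d['extent']).tolist()) for d in look_for(n,q)][:4])
    for q in ['flag','flag_tip','stem_hole','shoe_nose','carrier','rail']:
        print(q,[(round(d['score'],2),np.round(d['centre'],1).tolist()) for d in landmark_of(n,q)][:4])
E
```

```text
pics
{'time_s': 0.0, 'qpos': array([-1.41330964e+00,  1.81496781e-01,  1.60797901e+00, -9.75084253e-06,
        1.35380926e+00, -2.06295902e-01]), 'joint_vel': array([ 0.00124737,  0.00028765,  0.00035858, -0.00094196, -0.00109763,
       -0.00043436]), 'tau': array([-3.55099928e-04, -4.33862972e+01, -3.41846573e+01,  7.01353652e-02,
        3.84194311e-02, -1.44722876e-04]), 'ee_pos': array([ 204.52715082, -536.85767589,  251.84902563]), 'tcp_rot': array([-3.13993420e+00, -3.37345502e-04,  3.63784413e-01]), 'contact_force': array([ 0.53704223, -0.56448442,  1.16365225]), 'wrist_torque': array([-0.07848407,  0.01122251, -0.08275662]), 'grip_width': 87.88663110995462}
14.0
scene 615.3790140142947 615.3790140142947 323.53303050037084 242.10168037782327 -0.17536231736115274 [[0.241, 0.971, 0.015], [0.799, -0.189, -0.571], [-0.551, 0.149, -0.821]] [-115.5 -427.5 1555.9]
rail [(0.65, [255.0, 167.0, 212.0, 151.0])]
flag [(0.87, [393.0, 168.0, 37.0, 46.0])]
carrier [(0.96, [283.0, 252.0, 52.0, 38.0]), (0.71, [262.0, 184.0, 31.0, 47.0]), (0.68, [185.0, 226.0, 43.0, 53.0])]
screwdriver [(0.64
[... 864 characters left out ...]
03.0, 332.0, 50.0, 90.0])]
tin [(0.75, [148.0, 355.0, 49.0, 58.0]), (0.23, [220.0, 272.0, 31.0, 34.0])]
flag [(0.69, [402.6, 334.8])]
flag_tip [(0.6, [355.5, 352.3])]
stem_hole [(0.57, [369.6, 322.1])]
shoe_nose [(0.76, [349.1, 295.2])]
carrier [(0.87, [304.0, 438.7]), (0.73, [233.1, 407.2]), (0.65, [279.7, 331.5]), (0.39, [404.5, 335.9])]
rail [(0.63, [333.6, 318.2])]
wrist 359.02855051012506 359.02855051012506 315.85320124103106 245.45998137170128 0.009028196962281193 [[0.355, -0.935, -0.001], [-0.895, -0.34, 0.289], [-0.271, -0.102, -0.957]] [-574.3  -39.9  389.8]
rail []
flag []
carrier []
screwdriver []
post_foot []
tin []
flag []
flag_tip []
stem_hole []
shoe_nose []
carrier []
rail []
```

View pics/scene0.png

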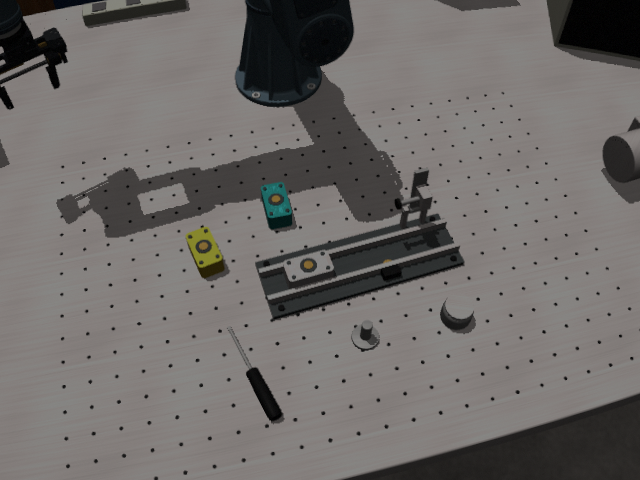

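View pics/side0.png

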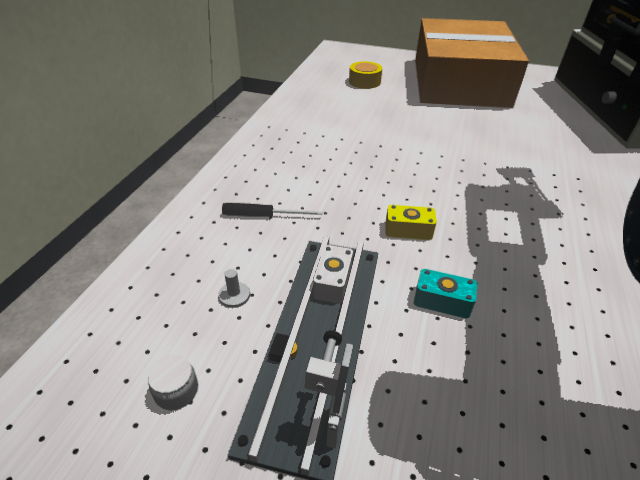

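```bash
cat >> h.py <<'E'
def pose_from(cams,pts):
    pass
def proj(c,X):
    X=np.atleast_2d(X)
    Y=X@np.array(c['R']).T+np.array(c['t']); s=Y[:,:2]/Y[:,2:]
    r2=(s**2).sum(1,keepdims=True); s=s*(1+c['k1']*r2)
    return s*[c['fx'],c['fy']]+[c['cx'],c['cy']]
def ray(c,uv):
    K=np.array([[c['fx'],0,c['cx']],[0,c['fy'],c['cy']],[0,0,1.]])
    p=cv2.undistortPoints(np.array(uv,float).reshape(-1,1,2),K,np.array([c['k1'],0,0,0,0.])).reshape(-1,2)
    d=np.c_[p,np.ones(len(p))]@np.array(c['R']); o=-np.array(c['R']).T@np.array(c['t'])
    return o,d/np.linalg.norm(d,axis=1,keepdims=True)
def tri(obs):
    # obs list of (cam,(u,v))
    A=np.zeros((3,3));b=np.zeros(3);
    for c,uv in obs:
        o,d=ray(c,uv);d=d[0];P=np.eye(3)-np.outer(d,d);A+=P;b+=P@o
    X=np.linalg.solve(A,b)
    return X,[np.round(proj(c,X)[0]-uv,1) for c,uv in obs]
def onplane(c,uv,z):
    o,d=ray(c,uv); return o+d*((z-o[2])/d[:,2:])
def lm(cam,q,i=0):
    r=landmark_of(cam,q)
    return np.array(r[i]['centre'])[::-1] if len(r)>i else None
E
python3 - <<'E'
from h import *
A=read_camera('scene');B=read_camera('side')
for q in ['flag','flag_tip','stem_hole','shoe_nose','rail']:
    print(q,tri([(A,lm('scene',q)),(B,lm('side',q))]))
ca=[np.array(d['centre'])[::-1] for d in landmark_of('scene','carrier')]
cb=[np.array(d['centre'])[::-1] for d in landmark_of('side','carrier')]
for a in ca:
  for b in cb:
    X,r=tri([(A,a),(B,b)]); 
    if abs(np.array(r)).max()<6: print(a,b,X,r)
E
```

```text
flag (array([534.81344662, 172.38283423,  59.08418207]), [array([0.7, 0.5]), array([ 1.2, -0.7])])
flag_tip (array([521.80281098, 170.36182118, 168.11387175]), [array([0., 0.]), array([ 0., -0.])])
stem_hole (array([558.95515153, 164.49880773, 115.85830679]), [array([-0.9, -0.6]), array([-1.6,  0.9])])
shoe_nose (array([564.50504773, 175.11044016, 187.92540725]), [array([10.2,  6.9]), array([ 19.2, -11.3])])
rail (array([6.00012855e+02, 4.59128493e+01, 3.12910568e-01]), [array([-2.1, -1.7]), array([-3.2,  1.7])])
[304.7 276.7] [333.6 282.4] [607.30192833 -69.13834061   4.20485462] [array([0.3, 0.3]), array([ 0.4, -0.2])]
[275.1 212.3] [405.8 230.8] [ 511.64860869 -108.14153405  110.66883771] [array([-2. , -2.5]), array([-3.4,  2. ])]
[275.1 212.3] [438.4 302.2] [430.4446714  -92.93443998  -6.48564561] [array([0.5, 0.6]), array([ 0.9, -0.5])]
[203.7 255.3] [405.8 230.8] [ 511.2634216  -254.90675043   -1.23677181] [array([1.3, 1.6]), array([ 1.9, -1.1])]
```

Three carrier-shaped things: grey at scene (308,266) in the rail, turquoise at (276,205), yellow at (205,250). The grey one lying between the rail walls fits, and I'll confirm it in a crop.

Run:
```python
from h import *
a=cv2.imread('pics/scene0.png');b=cv2.imread('pics/side0.png')
cv2.imwrite('pics/cropA.png',cv2.resize(a[155:325,245:475],None,fx=3.4,fy=3.4,interpolation=cv2.INTER_CUBIC))
cv2.imwrite('pics/cropB.png',cv2.resize(b[230:480,215:390],None,fx=2.4,fy=2.4,interpolation=cv2.INTER_CUBIC))
```

```text
(no output)
```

View pics/cropA.png

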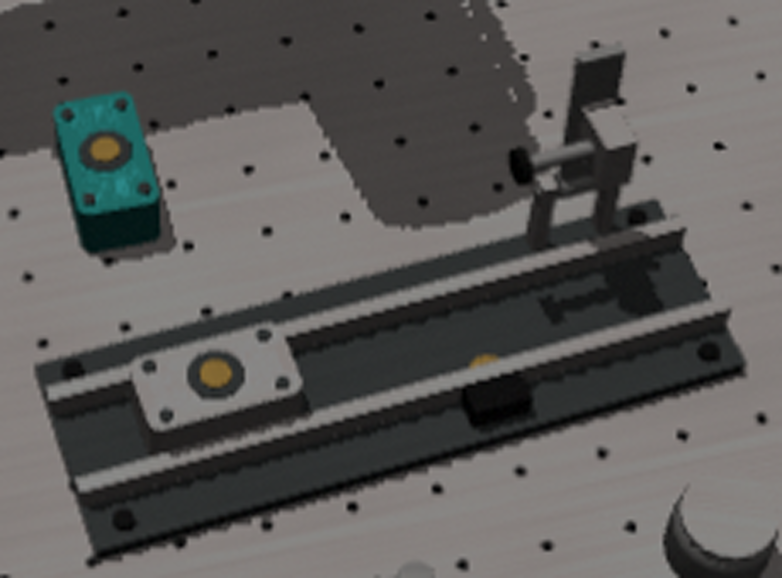

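View pics/cropB.png

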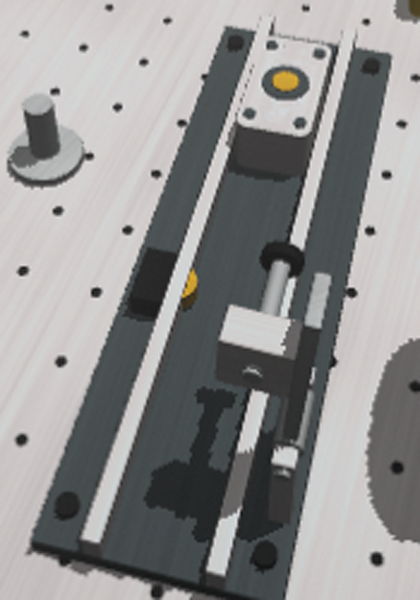

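```bash
cat >> h.py <<'E'
def railT(p):
    x,y,w=p[:3]; c,s=np.cos(w),np.sin(w)
    return lambda P: np.atleast_2d(P)@np.array([[c,s,0],[-s,c,0],[0,0,1.]])+[x,y,0]
def dA(x,y): return ((x+.5)/3.4-.5+245,(y+.5)/3.4-.5+155)
def dB(x,y): return ((x+.5)/2.4-.5+215,(y+.5)/2.4-.5+230)
E
cat > fit.py <<'E'
from h import *
from scipy.optimize import least_squares
A=read_camera('scene');B=read_camera('side')
W=[(65,-200,12),(-65,-200,12),(65,200,12),(-65,200,12)]
# wall tops -y end: outer/inner corners
ua=np.array([dA(97,547),dA(37,367),dA(745,365),dA(658,202)])
ub=np.array([dB(226,28),dB(391,53),dB(33,543),dB(288,598)])
def f(p,sel):
    T=railT(p); X=T(np.array(W,float)); r=[]
    if 'A' in sel: r.append((proj(A,X)-ua)/1)
    if 'B' in sel: r.append((proj(B,X)-ub)/1)
    return np.concatenate(r).ravel()
for sel in ['AB','A','B']:
    s=least_squares(f,[600,46,.06],args=(sel,),loss='soft_l1'); print(sel,s.x); print(f(s.x,sel).reshape(-1,2).round(1).tolist())
    if sel=='AB': p=s.x
np.save('rail.npy',p)
T=railT(p)
def inv(X):
    c,s=np.cos(p[2]),np.sin(p[2]); d=np.array(X)-[p[0],p[1],0]
    return np.array([c*d[0]+s*d[1],-s*d[0]+c*d[1],d[2]])
for q in ['flag','flag_tip','stem_hole']:
    X,r=tri([(A,lm('scene',q)),(B,lm('side',q))]); print(q,inv(X).round(1),r)
# carrier top centre disc
for nm,a,b in [('disc',dA(216,374),dB(286,81)),('h1',dA(167,415),None),('tipmid',dA(599,50),dB(322,276))]:
    if b is None: continue
    X,r=tri([(A,np.array(a)),(B,np.array(b))]); print(nm,X.round(1),inv(X).round(1),r)
a=dA(520,165); b=dB(283,253)
X,r=tri([(A,np.array(a)),(B,np.array(b))]); print('pad face approx',inv(X).round(1),r)
np.set_printoptions(suppress=True)
for q in [(0,0,12)]: pass
E
python3 fit.py
```

```text
AB [5.99156975e+02 4.52707009e+01 8.84061477e-02]
[[-0.5, 0.4], [-1.3, -1.8], [0.3, -2.7], [-1.2, -3.4], [-0.9, -1.1], [-0.1, -0.1], [-0.4, -0.5], [-0.7, 3.2]]
A [6.03848512e+02 4.54257641e+01 7.86251899e-02]
[[-0.5, 1.8], [-0.7, -0.8], [1.4, 0.1], [0.3, -1.0]]
B [5.98589749e+02 4.48059319e+01 8.87762274e-02]
[[-0.6, -1.2], [0.2, -0.3], [0.3, -0.7], [-0.1, 2.9]]
flag [-52.7 133.8  62.9] [array([0.1, 0.1]), array([ 0.3, -0.1])]
flag_tip [-61.8 131.  164.8] [array([-1. , -0.9]), array([-2.2,  1.2])]
stem_hole [-32.5 119.6 118.1] [array([0.2, 0.2]), array([ 0.4, -0.2])]
disc [609.4 -64.1  52.3] [   0.5 -109.8   52.3] [array([-0.6, -0.6]), array([-0.9,  0.5])]
tipmid [530.5 169.7 179. ] [-57.5 130.  179. ] [array([-1.2, -1.1]), array([-2.6,  1.4])]
pad face approx [-33.8  80.6 123.2] [array([-0.6, -0.5]), array([-1.1,  0.6])]
```

```bash
cat >> h.py <<'E'
from scipy.spatial.transform import Rotation as Ro
def go(railxyz, yaw=None, s=None):
    """railxyz: fingertip centre target in rail frame -> fraction of full scale in tool axes"""
    p=np.load('rail.npy'); s=s or get_state()
    X=railT(p)(np.array(railxyz,float))[0]+[0,0,finger_overhang]
    R=Ro.from_euler('xyz',s['tcp_rot']).as_matrix()
    d=R.T@(X-s['ee_pos'])/400
    turn=0 if yaw is None else -(yaw-s['tcp_rot'][2])/(2*np.pi)
    return d.round(4),round(turn,4),X.round(1)
def here():
    s=get_state(); p=np.load('rail.npy'); c,w=np.cos(p[2]),np.sin(p[2]); d=s['ee_pos']-[p[0],p[1],14]
    f=s['contact_force']
    return dict(t=round(s['time_s'],2),rail=np.round([c*d[0]+w*d[1],-w*d[0]+c*d[1],d[2]],2).tolist(),F=np.round([c*f[0]+w*f[1],-w*f[0]+c*f[1],f[2]],2).tolist(),rot=s['tcp_rot'].round(4).tolist(),g=round(s['grip_width'],1))
E
python3 -c "
from h import *
print(go((-105,135,238),1.656)); print(here())"
```

```text
(array([ 1.2793, -1.4064,  0.0018]), np.float64(-0.2057), array([482.6, 170.5, 252. ]))
{'t': 3.05, 'rail': [-444.44, -545.54, 238.72], 'F': [-0.24, -0.77, -0.19], 'rot': [3.1416, 0.0, 0.3638], 'g': 87.9}
```

Emit:
{"op": "jog_arm", "data": {"steps": [[0.64,-0.7,0,-0.2057],[0.64,-0.7,0,-0.2057],[0.64,-0.7,0,-0.2057],[0.64,-0.7,0,-0.2057],[0.64,-0.7,0,-0.2057],[0.64,-0.7,0,-0.2057],[0.64,-0.7,0,-0.2057],[0.64,-0.7,0,-0.2057],[0.64,-0.7,0,-0.2057],[0.64,-0.7,0,-0.2057],[0.64,-0.7,0,-0.2057],[0.64,-0.7,0,-0.2057]], "hand": -1, "grip_force": 20}}

```text
time_s: 4.05
ee_pos: [344.7, -183.7, 253.0]
tcp_rot: [3.141, 0.001, 1.66]
contact_force: [-0.1, 0.4, -0.3]
grip_width: 10.1
```

```bash
python3 -c "
from h import *
print(here()); print(go((-105,135,238),1.656)); c=save('wrist','w1.png')"
```

```text
{'t': 4.05, 'rail': [-273.71, -205.56, 239.03], 'F': [-0.07, 0.38, -0.32], 'rot': [3.141, 0.0008, 1.6605], 'g': 10.1}
(array([0.8509, 0.4228, 0.0022]), np.float64(0.0007), array([482.6, 170.5, 252. ]))
```

View pics/w1.png

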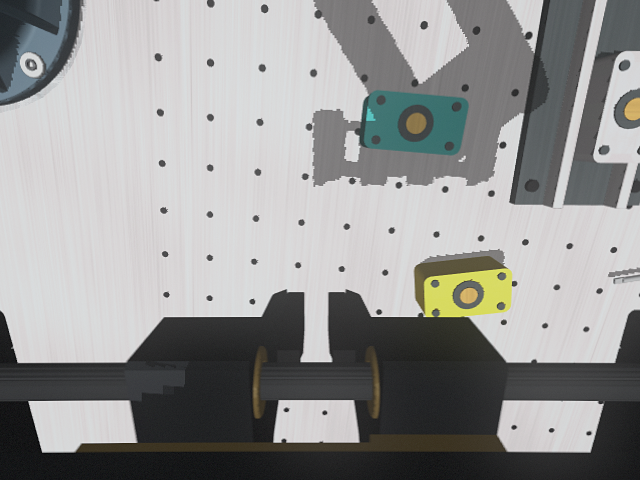

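Emit:
{"op": "jog_arm", "data": {"steps": [[0.3,0.5,0,0],[0.3,0.5,0,0],[0.3,0.5,0,0],[0.3,0.5,0,0],[0.3,0.5,0,0],[0.3,0.5,0,0],[0.3,0.5,0,0],[0.3,0.5,0,0]]}}

```text
time_s: 4.77
ee_pos: [533.6, -47.9, 252.0]
tcp_rot: [-3.14, -0.0, 1.656]
contact_force: [-0.8, 0.2, 0.3]
grip_width: 0.4
```

```bash
python3 -c "
from h import *
print(here()); print(go((-105,135,238),1.656)); c=save('wrist','w2.png')
import pickle; pickle.dump(c,open('w2.pkl','wb'))
print(lm('wrist','carrier'),lm('wrist','shoe_nose'),lm('wrist','stem_hole'),lm('wrist','flag_tip'))"
```

```text
{'t': 4.77, 'rail': [-73.52, -87.07, 238.03], 'F': [-0.74, 0.22, 0.27], 'rot': [-3.1402, -0.0003, 1.6559], 'g': 0.4}
(array([ 5.549e-01, -8.050e-02,  4.000e-04]), np.float64(-0.0), array([482.6, 170.5, 252. ]))
[218.9 237.4] [418.7  67.7] [534.9 167.9] None
```

View pics/w2.png

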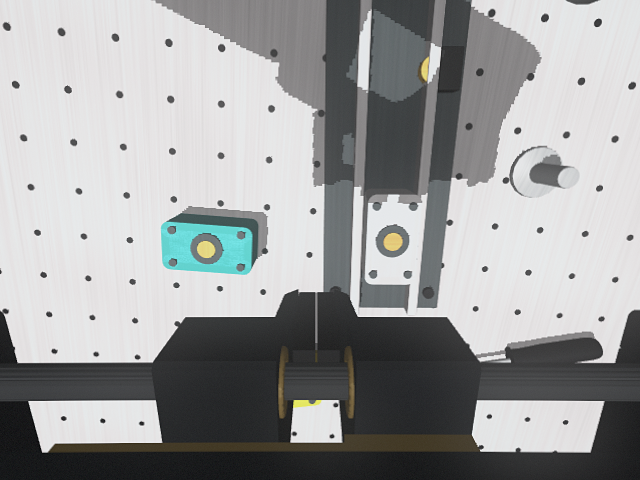

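```bash
python3 -c "
from h import *
import pickle; c=pickle.load(open('w2.pkl','rb'))
p=np.load('rail.npy')
def inv(X):
    cc,s=np.cos(p[2]),np.sin(p[2]); d=np.array(X)-[p[0],p[1],0]
    return np.array([cc*d[0]+s*d[1],-s*d[0]+cc*d[1],d[2]]).round(1)
for n,uv,z in [('L-',(322.5,307),12),('R-',(440,307),12),('Ltop',(327.5,0),12),('Rtop',(474,0),12),('disc',(393,242),52),('carrier -y edge',(390,284.5),52),('shoe',(421,69),22)]:
    print(n,inv(onplane(c,[uv],z)[0]))
"
```

```text
L- [ -68.  -197.4   12. ]
R- [  65.5 -197.8   12. ]
Ltop [-63.8 104.7  12. ]
Rtop [ 66.7 103.7  12. ]
disc [  -1. -109.   52.]
carrier -y edge [  -1.5 -153.    52. ]
shoe [21.6 46.7 22. ]
```

Emit:
{"op": "jog_arm", "data": {"steps": [[0.3,-0.08,0,0],[0.55,-0.08,0,0],[0.55,-0.08,0,0],[0.55,-0.08,0,0],[0.55,-0.08,0,0],[0.55,-0.08,0,0],[0.55,-0.08,0,0],[0.55,-0.08,0.22,0],[0.55,-0.08,0.22,0],[0.55,-0.08,0.22,0],[0.55,-0.08,0.22,0]]}}

```text
time_s: 5.93
ee_pos: [480.7, 166.9, 162.6]
tcp_rot: [-3.135, 0.0, 1.654]
contact_force: [0.3, 0.6, -0.6]
grip_width: 0.4
```

```bash
python3 -c "
from h import *
p=np.load('rail.npy'); p[2]=.083; p[1]+=1; np.save('rail.npy',p)
print(here()); save('side','s2.png'); save('scene','sc2.png')
b=cv2.imread('pics/side0.png')
a=cv2.imread('pics/s2.png')[200:480,180:480];cv2.imwrite('pics/s2c.png',cv2.resize(a,None,fx=2,fy=2))
a=cv2.imread('pics/sc2.png')[100:300,280:520];cv2.imwrite('pics/sc2c.png',cv2.resize(a,None,fx=2.5,fy=2.5))
"
```

```text
{'t': 5.93, 'rail': [-108.05, 130.05, 148.61], 'F': [0.34, 0.6, -0.61], 'rot': [-3.1353, 0.0004, 1.6544], 'g': 0.4}
```

View pics/s2c.png

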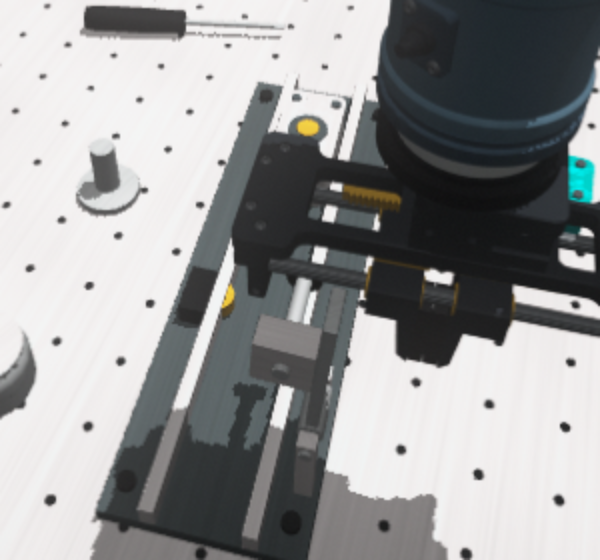

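View pics/sc2c.png

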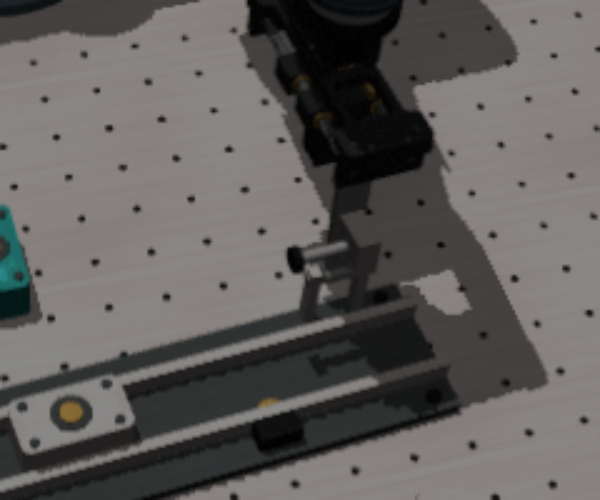

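Emit:
{"op": "jog_arm", "data": {"steps": [[0.0125,0.03,-0.0235,0],[0.0125,0.05,-0.0235,0],[0.0125,0.0625,-0.0235,0],[0.0125,0.082,-0.022,0],[0.0125,0.102,-0.021,0],[0.0125,0.122,-0.0195,0],[0.0125,0.142,-0.018,0],[0.0125,0.163,-0.011,0],[0.0125,0.185,-0.002,0],[0.0125,0.206,0.0075,0],[0.0125,0.224,0.021,0],[0.0125,0.242,0.036,0],[0.0125,0.2595,0.0505,0],[0.0125,0.272,0.07,0],[0.0125,0.285,0.089,0],[0.0125,0.298,0.108,0],[0.0125,0.306,0.13,0],[0.0125,0.3135,0.151,0],[0.0125,0.317,0.17,0],[0.0125,0.319,0.18,0]]}}

```text
time_s: 7.7
ee_pos: [608.8, 184.3, 91.1]
tcp_rot: [-3.14, 0.0, 1.656]
contact_force: [0.5, 0.4, 1.4]
grip_width: 0.7
```

```bash
python3 -c "
from h import *
print(here()); save('side','s3.png'); 
print(here())
a=cv2.imread('pics/s3.png')[200:480,180:480];cv2.imwrite('pics/s3c.png',cv2.resize(a,None,fx=2,fy=2))
"
```

```text
{'t': 7.7, 'rail': [21.1, 136.72, 77.12], 'F': [0.55, 0.34, 1.36], 'rot': [-3.14, 0.0001, 1.6562], 'g': 0.7}
{'t': 7.75, 'rail': [20.73, 136.7, 76.7], 'F': [-0.13, 0.24, -0.92], 'rot': [-3.1391, 0.0001, 1.6562], 'g': 0.5}
```

View pics/s3c.png

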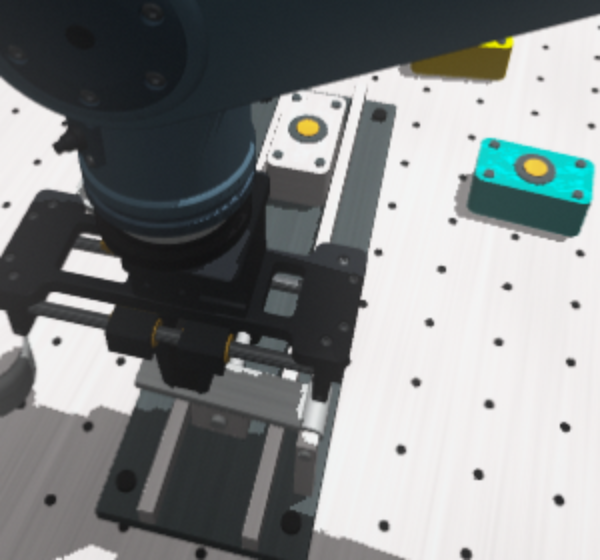

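Emit:
{"op": "jog_arm", "data": {"steps": [[0,0,0.006,0],[0,0,0.012,0],[0,0,0.015,0],[0,0,0.017,0],[0,0,0.018,0],[0,0,0.018,0]]}}

```text
time_s: 8.25
ee_pos: [609.4, 184.4, 85.7]
tcp_rot: [3.141, -0.0, 1.656]
contact_force: [1.0, 0.2, 0.5]
grip_width: 0.4
```

```bash
python3 -c "
from h import *
print(here())"
```

```text
{'t': 8.25, 'rail': [21.65, 136.79, 71.72], 'F': [0.96, 0.11, 0.49], 'rot': [3.1412, -0.0, 1.6563], 'g': 0.4}
```

Emit:
{"op": "jog_arm", "data": {"steps": [[0,0,0.002,0],[0,0,0.004,0],[0,0,0.005,0],[0,0,0.005,0]]}}

```text
time_s: 8.58
ee_pos: [609.5, 184.4, 84.4]
tcp_rot: [3.141, 0.0, 1.656]
contact_force: [-2.7, -0.8, 5.9]
grip_width: 0.4
```

```bash
python3 -c "
from h import *
print(here())"
```

```text
{'t': 8.58, 'rail': [21.78, 136.8, 70.37], 'F': [-2.74, -0.55, 5.91], 'rot': [3.1412, 0.0, 1.6563], 'g': 0.4}
```

Emit:
{"op": "jog_arm", "data": {"steps": [[0,0,0.001,0],[0,0,0.002,0],[0,0,0.002,0],[0,0,0.002,0]]}}

```text
time_s: 8.92
ee_pos: [609.5, 184.4, 84.3]
tcp_rot: [3.141, 0.0, 1.656]
contact_force: [-4.9, -0.2, 10.6]
grip_width: 0.5
```

```bash
python3 -c "
from h import *
print(here())"
```

```text
{'t': 8.92, 'rail': [21.79, 136.81, 70.32], 'F': [-4.92, 0.2, 10.56], 'rot': [3.1412, 0.0001, 1.6564], 'g': 0.5}
```

Emit:
{"op": "jog_arm", "data": {"steps": [[0,0,-0.02,0],[0,0,-0.08,0],[0,0,-0.17,0],[-0.1,-0.01,-0.17,0],[-0.2,-0.0545,-0.17,0],[-0.79,-0.0545,-0.17,0],[-0.79,-0.0545,-0.17,0],[-0.79,-0.0545,-0.17,0],[-0.79,-0.0545,-0.17,0],[-0.79,-0.0545,-0.17,0],[-0.79,-0.0545,-0.17,0],[-0.79,-0.0545,-0.17,0],[-0.79,-0.0545,-0.17,0],[-0.79,-0.0545,-0.17,0]]}}

```text
time_s: 10.08
ee_pos: [614.3, -131.9, 150.6]
tcp_rot: [-3.141, -0.001, 1.656]
contact_force: [0.5, 0.3, 0.2]
grip_width: 0.4
```

```bash
python3 -c "
from h import *
import pickle
print(here()); c=save('wrist','w4.png');  pickle.dump(c,open('w4.pkl','wb'))
c=save('side','s4.png');pickle.dump(c,open('s4.pkl','wb'))
c=save('scene','sc4.png');pickle.dump(c,open('sc4.pkl','wb'))
print(here())
a=cv2.imread('pics/s4.png')[220:480,180:420];cv2.imwrite('pics/s4c.png',cv2.resize(a,None,fx=2.3,fy=2.3))
a=cv2.imread('pics/sc4.png')[155:325,245:475];cv2.imwrite('pics/sc4c.png',cv2.resize(a,None,fx=3.4,fy=3.4))
"
```

```text
{'t': 10.08, 'rail': [0.35, -178.79, 136.61], 'F': [0.57, 0.24, 0.22], 'rot': [-3.1413, -0.0007, 1.6558], 'g': 0.4}
{'t': 10.23, 'rail': [0.62, -177.63, 136.69], 'F': [0.31, 0.37, -0.68], 'rot': [-3.1413, -0.0004, 1.6582], 'g': 0.4}
```

View pics/w4.png

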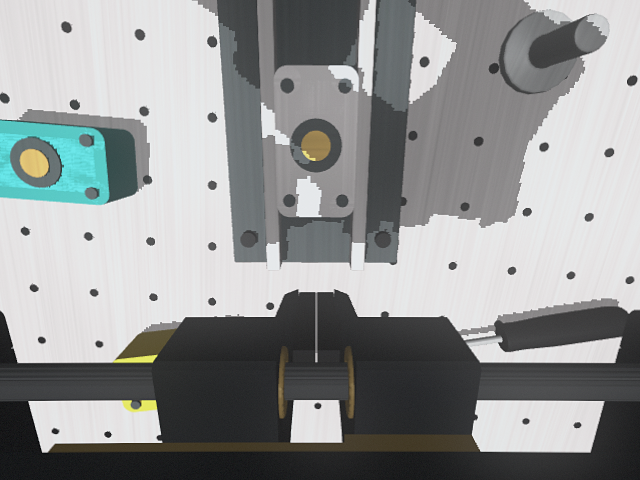

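View pics/s4c.png

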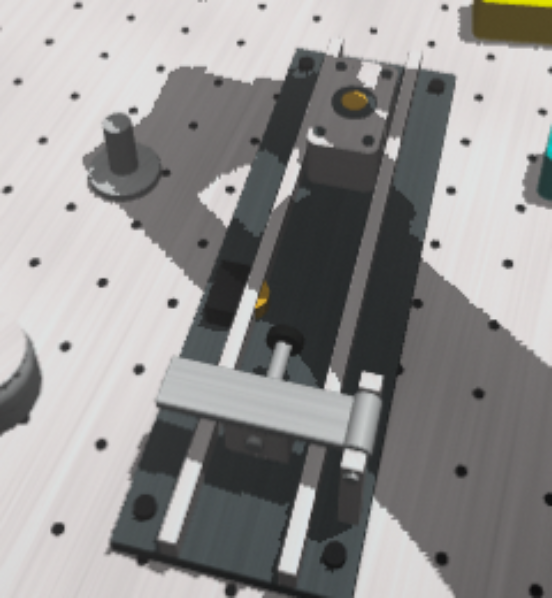

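View pics/sc4c.png

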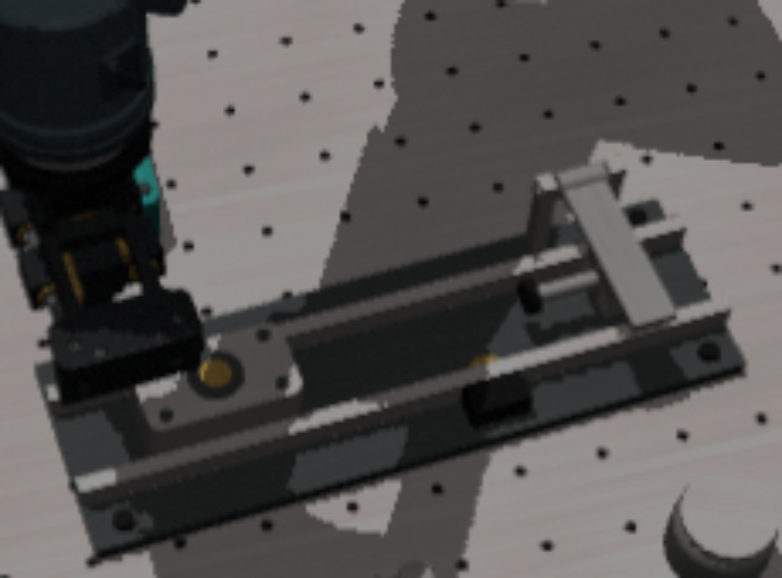

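```bash
python3 -c "
from h import *
import pickle
W,S,C=[pickle.load(open(f,'rb')) for f in ('w4.pkl','s4.pkl','sc4.pkl')]
p=np.load('rail.npy')
def inv(X):
    cc,s=np.cos(p[2]),np.sin(p[2]); d=np.array(X)-[p[0],p[1],0]
    return np.array([cc*d[0]+s*d[1],-s*d[0]+cc*d[1],d[2]]).round(1)
print('disc W',inv(onplane(W,[(316,146)],52)[0]),'edge',inv(onplane(W,[(316,217)],52)[0]))
print('L',inv(onplane(W,[(234,263)],12)[0]),'R',inv(onplane(W,[(397,263)],12)[0]),inv(onplane(W,[(219,0)],12)[0]),inv(onplane(W,[(415,0)],12)[0]))
us=((285+.5)/2.3-.5+180,(336+.5)/2.3-.5+220); uc=dA(527,293)
X,r=tri([(S,np.array(us)),(C,np.array(uc))]); print('pad',inv(X),r)
T=railT(p)
for y in (75,80,85,90):
    print(y,proj(S,T([[0,y,44]])).round(1),us,proj(C,T([[0,y,44]])).round(1),uc)
# tip check
for P in [(53,121,70),(53,149,70)]: print(proj(S,T([P])).round(1),proj(C,T([P])).round(1))
print('obs', ((160+.5)/2.3-.5+180,(400+.5)/2.3-.5+220), dA(635,325),dA(675,317))
print(go((0,-178,38)))
"
```

```text
disc W [  -0.8 -109.2   52. ] edge [  -0.8 -153.9   52. ]
L [ -66.1 -200.    12. ] R [  63.8 -199.8   12. ] [-63.8 -19.   12. ] [ 63.3 -19.   12. ]
pad [ 1.1 79.6 45.1] [array([-0.1,  0.1]), array([-0.1, -0.1])]
75 [[305.2 363.6]] (303.6304347826087, 365.804347826087) [[397.2 241.2]] (399.6470588235294, 240.8235294117647)
80 [[304.2 366.8]] (303.6304347826087, 365.804347826087) [[399.5 240.6]] (399.6470588235294, 240.8235294117647)
85 [[303.3 370. ]] (303.6304347826087, 365.804347826087) [[401.8 239.9]] (399.6470588235294, 240.8235294117647)
90 [[302.3 373.3]] (303.6304347826087, 365.804347826087) [[404.1 239.3]] (399.6470588235294, 240.8235294117647)
[[254.5 374.5]] [[431.4 248.9]]
[[246.7 394.8]] [[444.5 245.2]]
obs (249.2826086956522, 393.63043478260875) (431.4117647058823, 250.23529411764707) (443.1764705882353, 247.88235294117646)
(array([-0.001 , -0.0015,  0.2467]), 0, array([ 613.9, -131.1,   52. ]))
```

Emit:
{"op": "jog_arm", "data": {"steps": [[0,-0.002,0.1,0],[0,-0.002,0.2,0],[0,-0.002,0.25,0],[0,-0.002,0.25,0],[0,-0.002,0.25,0],[0.015,-0.002,0.25,0],[0.025,-0.002,0.25,0],[0.03,-0.002,0.25,0],[0.035,-0.002,0.25,0],[0.04,-0.002,0.25,0],[0.045,-0.002,0.25,0],[0.05,-0.002,0.25,0]]}}

```text
time_s: 11.23
ee_pos: [612.7, -113.0, 51.5]
tcp_rot: [3.14, 0.001, 1.656]
contact_force: [0.3, -3.2, 2.0]
grip_width: 0.2
```

```bash
python3 -c "
from h import *
print(here()); c=save('wrist','w5.png')"
```

```text
{'t': 11.23, 'rail': [0.26, -159.82, 37.54], 'F': [0.01, -3.23, 2.02], 'rot': [3.1401, 0.0012, 1.656], 'g': 0.2}
```

View pics/w5.png

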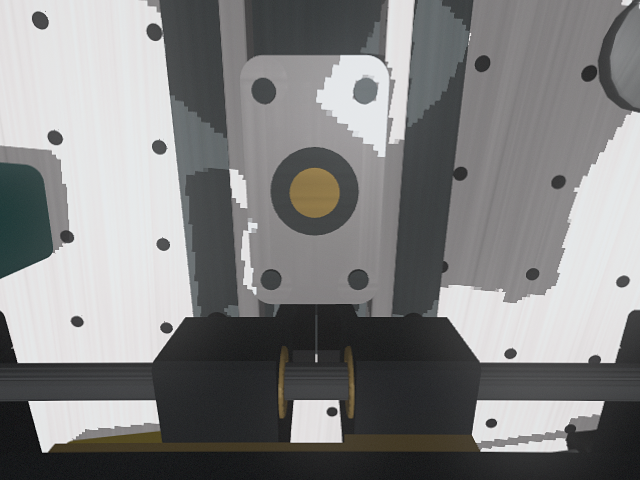

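Emit:
{"op": "jog_arm", "data": {"steps": [[0.013,0,0,0],[0.026,0,0,0],[0.039,0,0,0],[0.052,0,0,0],[0.065,0,0,0],[0.078,0,0,0],[0.091,0,0,0],[0.104,0,0,0],[0.117,0,0,0],[0.13,0,0,0],[0.143,0,0,0],[0.156,0,0,0],[0.169,0,0,0],[0.182,0,0,0],[0.195,0,0,0],[0.208,0,0,0],[0.215,0,0,0],[0.22,0,0,0]]}}

```text
time_s: 12.78
ee_pos: [604.4, -24.2, 50.6]
tcp_rot: [-3.141, -0.0, 1.657]
contact_force: [0.4, -2.3, -0.6]
grip_width: 0.5
```

```bash
python3 -c "
from h import *
print(here())"
```

```text
{'t': 12.78, 'rail': [-0.6, -70.69, 36.61], 'F': [0.24, -2.33, -0.6], 'rot': [-3.1414, -0.0002, 1.6566], 'g': 0.5}
```

Emit:
{"op": "jog_arm", "data": {"steps": [[0.006,0,0,0],[0.012,0,0,0],[0.018,0,0,0],[0.024,0,0,0],[0.03,0,0,0],[0.036,0,0,0],[0.042,0,0,0],[0.048,0,0,0],[0.054,0,0,0],[0.06,0,0,0],[0.066,0,0,0],[0.072,0,0,0],[0.076,0,0,0],[0.08,0,0,0]]}}

```text
time_s: 13.95
ee_pos: [602.0, 6.5, 50.9]
tcp_rot: [3.141, 0.001, 1.656]
contact_force: [-0.4, -5.0, -0.6]
grip_width: 0.4
```

```bash
python3 -c "
from h import *
import pickle
print(here()); c=save('side','s6.png'); pickle.dump(c,open('s6.pkl','wb'))
c=save('scene','sc6.png')
print(here())
a=cv2.imread('pics/s6.png')[280:430,220:400];cv2.imwrite('pics/s6c.png',cv2.resize(a,None,fx=4,fy=4))
a=cv2.imread('pics/sc6.png')[155:325,245:475];cv2.imwrite('pics/sc6c.png',cv2.resize(a,None,fx=3.4,fy=3.4))
"
```

```text
{'t': 13.95, 'rail': [-0.47, -39.9, 36.92], 'F': [-0.79, -4.97, -0.64], 'rot': [3.1413, 0.0012, 1.6563], 'g': 0.4}
{'t': 14.05, 'rail': [-0.54, -39.6, 36.84], 'F': [-1.24, -4.6, -0.29], 'rot': [3.1414, 0.0007, 1.6563], 'g': 0.2}
```

View pics/s6c.png

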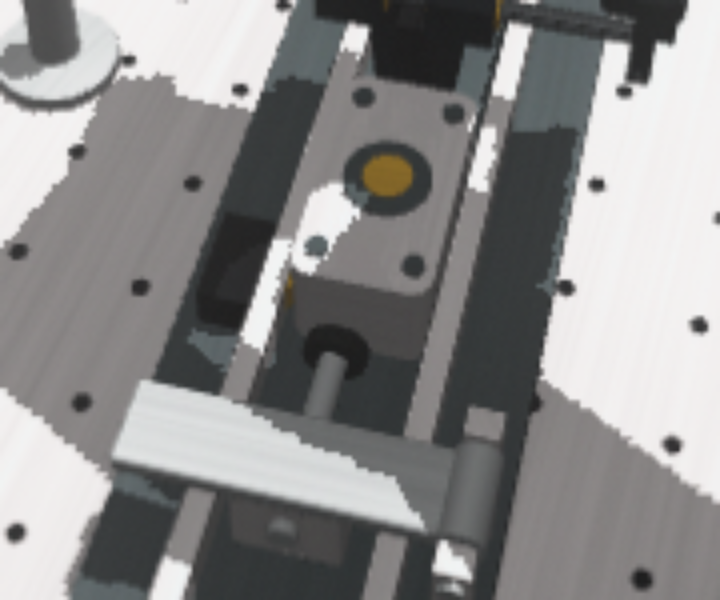

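View pics/sc6c.png

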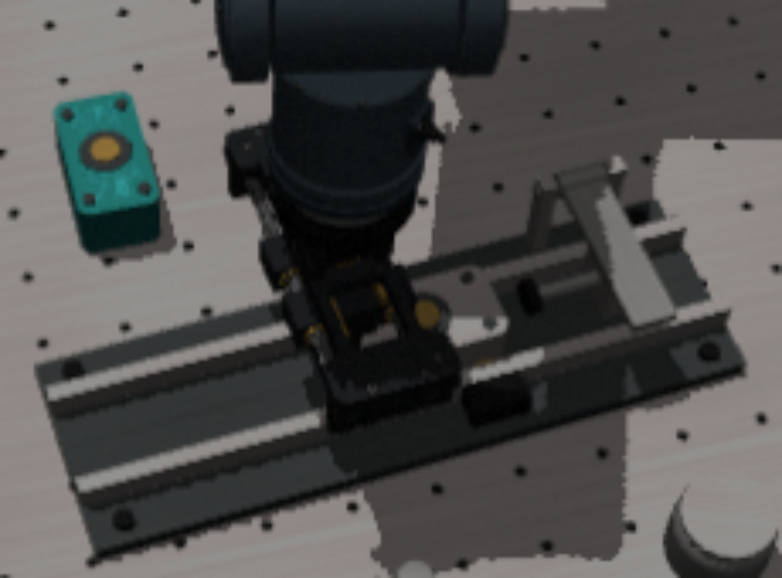

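```bash
python3 -c "
from h import *
import pickle
S=pickle.load(open('s6.pkl','rb'));p=np.load('rail.npy')
def inv(X):
    cc,s=np.cos(p[2]),np.sin(p[2]); d=np.array(X)-[p[0],p[1],0]
    return np.array([cc*d[0]+s*d[1],-s*d[0]+cc*d[1],d[2]]).round(1)
d=lambda x,y:((x+.5)/4-.5+220,(y+.5)/4-.5+280)
print(inv(onplane(S,[d(387,176)],52)[0]), inv(onplane(S,[d(365,291)],52)[0]))
"
```

```text
[-0.6 12.9 52. ] [-4.5 61.4 52. ]
```

Emit:
{"op": "jog_arm", "data": {"steps": [[0.004,0,0,0],[0.008,0,0,0],[0.012,0,0,0],[0.016,0,0,0],[0.02,0,0,0],[0.024,0,0,0],[0.027,0,0,0],[0.029,0,0,0]]}}

```text
time_s: 14.72
ee_pos: [600.9, 18.2, 50.8]
tcp_rot: [-3.142, 0.001, 1.656]
contact_force: [-0.6, -5.9, 0.1]
grip_width: 0.3
```

```bash
python3 -c "
from h import *
print(here())
"
```

```text
{'t': 14.72, 'rail': [-0.63, -28.12, 36.81], 'F': [-1.12, -5.79, 0.08], 'rot': [-3.1416, 0.0007, 1.6561], 'g': 0.3}
```

Emit:
{"op": "jog_arm", "data": {"steps": [[0.002,0,0,0],[0.004,0,0,0],[0.006,0,0,0],[0.008,0,0,0],[0.01,0,0,0]]}}

```text
time_s: 15.13
ee_pos: [600.5, 22.1, 50.8]
tcp_rot: [-3.141, 0.001, 1.656]
contact_force: [-1.0, -4.6, 0.5]
grip_width: 0.4
```

Emit:
{"op": "jog_arm", "data": {"steps": [[0.001,0,0,0],[0.002,0,0,0],[0.0025,0,0,0]]}}

```text
time_s: 15.38
ee_pos: [600.4, 23.1, 50.8]
tcp_rot: [-3.141, 0.001, 1.656]
contact_force: [-0.7, -4.9, 0.1]
grip_width: 0.7
```

```bash
python3 -c "
from h import *
print(here())
"
```

```text
{'t': 15.38, 'rail': [-0.69, -23.15, 36.78], 'F': [-1.1, -4.86, 0.07], 'rot': [-3.1415, 0.0007, 1.6561], 'g': 0.7}
```

Emit:
{"op": "jog_arm", "data": {"steps": [[0.001,0,0,0],[0.002,0,0,0],[0.0025,0,0,0]]}}

```text
time_s: 15.63
ee_pos: [600.3, 24.1, 50.8]
tcp_rot: [-3.141, 0.001, 1.656]
contact_force: [-0.1, -4.3, 1.0]
grip_width: 0.6
```

Emit:
{"op": "jog_arm", "data": {"steps": [[0.001,0,0,0],[0.0015,0,0,0],[0.0015,0,0,0]]}}

```text
time_s: 15.88
ee_pos: [600.2, 24.7, 50.8]
tcp_rot: [-3.141, 0.001, 1.656]
contact_force: [0.7, -4.4, 0.1]
grip_width: 0.6
```

Emit:
{"op": "jog_arm", "data": {"steps": [[0.001,0,0,0],[0.0015,0,0,0],[0.0015,0,0,0]]}}

```text
time_s: 16.13
ee_pos: [600.2, 25.2, 50.7]
tcp_rot: [-3.141, 0.001, 1.656]
contact_force: [-0.7, -5.9, -0.3]
grip_width: 0.6
```

Emit:
{"op": "jog_arm", "data": {"steps": [[0.001,0,0,0],[0.0015,0,0,0],[0.0015,0,0,0]]}}

```text
time_s: 16.38
ee_pos: [600.1, 25.5, 50.7]
tcp_rot: [-3.141, 0.001, 1.656]
contact_force: [-0.2, -7.1, -0.2]
grip_width: 0.2
```

Emit:
{"op": "jog_arm", "data": {"steps": [[0.001,0,0,0],[0.0015,0,0,0],[0.0015,0,0,0]]}}

```text
time_s: 16.63
ee_pos: [600.1, 25.8, 50.8]
tcp_rot: [-3.141, 0.002, 1.656]
contact_force: [-0.8, -7.8, -1.0]
grip_width: 0.3
```

Emit:
{"op": "jog_arm", "data": {"steps": [[0.001,0,0,0],[0.0015,0,0,0],[0.0015,0,0,0]]}}

```text
time_s: 16.88
ee_pos: [600.1, 26.1, 50.8]
tcp_rot: [-3.141, 0.002, 1.656]
contact_force: [-1.3, -10.3, -0.4]
grip_width: 0.6
```

Emit:
{"op": "jog_arm", "data": {"steps": [[0.001,0,0,0],[0.0015,0,0,0],[0.0015,0,0,0]]}}

```text
time_s: 17.13
ee_pos: [600.1, 26.5, 50.8]
tcp_rot: [-3.141, 0.002, 1.656]
contact_force: [0.1, -10.5, 0.4]
grip_width: 0.6
```

```bash
python3 -c "
from h import *
print(here())
"
```

```text
{'t': 17.13, 'rail': [-0.72, -19.79, 36.79], 'F': [-0.77, -10.47, 0.44], 'rot': [-3.1413, 0.0024, 1.656], 'g': 0.6}
```

Emit:
{"op": "jog_arm", "data": {"steps": [[0.001,0,0,0],[0.0015,0,0,0],[0.0015,0,0,0]]}}

```text
time_s: 17.38
ee_pos: [600.1, 26.8, 50.8]
tcp_rot: [-3.141, 0.003, 1.656]
contact_force: [-1.2, -11.3, -1.1]
grip_width: 0.8
```

Emit:
{"op": "jog_arm", "data": {"steps": [[0.0005,0,0,0],[0.0005,0,0,0],[0.0005,0,0,0],[0.0005,0,0,0]]}}

```text
time_s: 17.72
ee_pos: [600.1, 26.9, 50.8]
tcp_rot: [-3.141, 0.003, 1.656]
contact_force: [-0.5, -11.1, 0.4]
grip_width: 0.4
```

```bash
python3 -c "
from h import *
print(here())
"
```

```text
{'t': 17.72, 'rail': [-0.7, -19.37, 36.82], 'F': [-1.41, -10.98, 0.37], 'rot': [-3.1414, 0.0029, 1.656], 'g': 0.4}
```

Emit:
{"op": "jog_arm", "data": {"steps": [[0.0005,0,0,0],[0.001,0,0,0],[0.001,0,0,0],[0.001,0,0,0],[0.001,0,0,0],[0.001,0,0,0]]}}

```text
time_s: 18.22
ee_pos: [600.1, 27.2, 50.8]
tcp_rot: [-3.141, 0.003, 1.656]
contact_force: [-0.6, -12.4, 0.2]
grip_width: 0.1
```

```bash
python3 -c "
from h import *
print(here()); c=save('wrist','w7.png');print(here())
"
```

```text
{'t': 18.22, 'rail': [-0.69, -19.12, 36.84], 'F': [-1.63, -12.3, 0.22], 'rot': [-3.1414, 0.0031, 1.656], 'g': 0.1}
{'t': 18.27, 'rail': [-0.71, -19.16, 36.82], 'F': [-1.25, -11.32, 0.87], 'rot': [-3.1413, 0.0031, 1.656], 'g': 0.1}
```

Emit:
{"op": "jog_arm", "data": {"steps": [[-0.001,0,0,0],[-0.002,0,0,0],[-0.003,0,0,0],[-0.004,0,0,0],[-0.005,0,0,0],[-0.006,0,0,0],[-0.008,0,0,0],[-0.01,0,0,0],[-0.015,0,0,0],[-0.03,0,0,0],[-0.06,0,0,0],[-0.08,0,0,0],[-0.08,0,-0.05,0],[-0.08,0,-0.15,0],[-0.08,0,-0.2,0],[-0.08,0,-0.2,0],[-0.08,0,-0.2,0]]}}

```text
time_s: 19.68
ee_pos: [603.8, -3.5, 132.3]
tcp_rot: [3.138, 0.001, 1.655]
contact_force: [0.1, -0.1, -1.1]
grip_width: 0.3
```

```bash
python3 -c "
from h import *
print(here()); c=save('wrist','w8.png'); c=save('side','s8.png'); c=save('scene','sc8.png')
a=cv2.imread('pics/s8.png')[280:430,220:400];cv2.imwrite('pics/s8c.png',cv2.resize(a,None,fx=4,fy=4))
"
```

```text
{'t': 19.68, 'rail': [0.46, -50.01, 118.27], 'F': [0.06, -0.08, -1.06], 'rot': [3.1383, 0.001, 1.6554], 'g': 0.3}
```

View pics/w8.png

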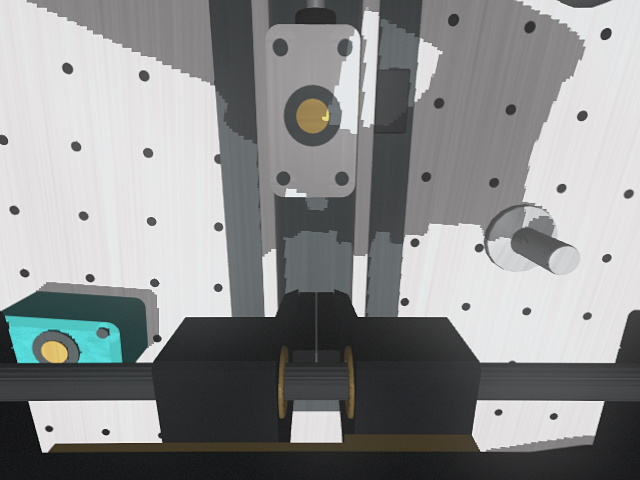

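View pics/s8c.png

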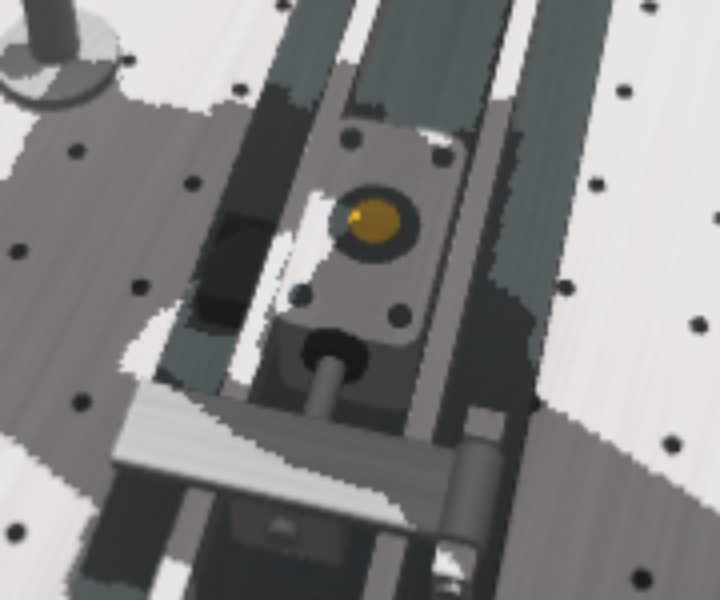

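View pics/w7.png

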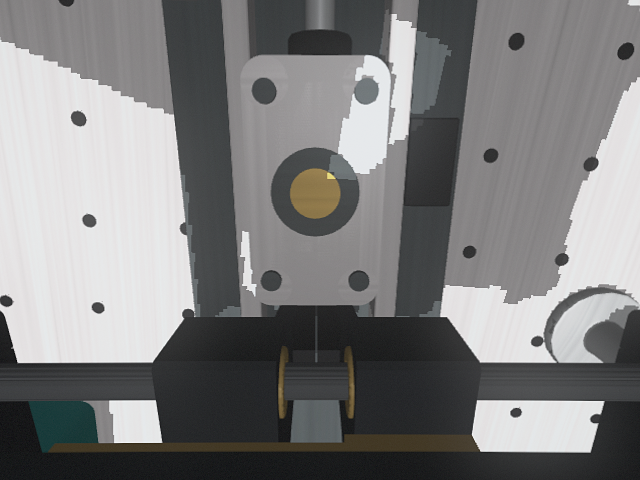

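```bash
python3 -c "
from h import *
a=cv2.imread('pics/scene0.png').astype(int);b=cv2.imread('pics/sc8.png').astype(int)
c=read_camera('scene')
for q in ['screwdriver','post_foot','tin','flag','carrier']:
    print(q,[np.round(d['extent']).tolist() for d in look_for('scene',q)][:3])
print(here()); print(sign_off())
"
```

```text
screwdriver [[226.0, 328.0, 58.0, 94.0], [355.0, 234.0, 50.0, 34.0]]
post_foot [[398.0, 203.0, 46.0, 50.0], [351.0, 319.0, 31.0, 33.0]]
tin [[441.0, 292.0, 33.0, 39.0], [354.0, 236.0, 52.0, 33.0]]
flag [[398.0, 203.0, 44.0, 53.0]]
carrier [[184.0, 227.0, 45.0, 49.0], [264.0, 186.0, 29.0, 45.0], [353.0, 233.0, 49.0, 38.0]]
{'t': 20.13, 'rail': [-0.96, -48.76, 115.92], 'F': [-0.43, -0.67, -0.01], 'rot': [-3.1403, -0.0004, 1.6563], 'g': 0.7}
the job is handed in; nothing more can be done
None
```

I flipped the stop down, pushed the carrier onto the pad, let go and handed the job in at about 20 s; no verdict came back.

- **Stop:** I pressed it home with closed fingers. The force rose from 5.9 to 10.6 N with no further movement at 70.3 mm, so it was on its rigid stop.
- **Carrier:** I pushed the grey aluminium carrier along the rail from its -y end. Past the shoe, the sliding drag was about 4.5 to 5 N. I stopped at a push of 11.3 to 12.4 N.
- **Pad force:** This comes to about 7 N on the pad from the force readings, or about 8.5 N from how far it was pressed (some 2.1 mm). I then backed off slowly and raised the hand clear.
- **Last checks:** The pictures show the arm level and the carrier's end on the pad. The wrist force was near zero. The screwdriver, post and tin are within a few pixels of where they started. The network's top hit for the post this time was actually the stop, but its second hit matched the post's old place.
- **Not measured:** I could not read how hard the pad is still pressed after letting go. From the drag I expect about 4 N.

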